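# Check the glue seam of a chopping block with a moisture meter

## Robot

A 7-joint arm with a two-finger parallel gripper is mounted at the origin on the work surface; the furniture and walls round the work are solid. World frame = base frame: x ahead of the robot, y to its left, z up, the work surface at z = 0. Lengths are in m, angles in degrees, forces in N, time in s.
With the tool pointing down it reaches from about 0.4 to 0.85 m from the base axis. Payload 10.4 kg.
Tool frame: the origin (TCP) lies on the centre line of the jaws, within the pads' length; the fingertips stand 19 mm ahead of it and the grasp point (between the pads) is the TCP (manip.tips_ahead is the distance from the TCP to the fingertips, in m); z points along the fingers, y is the line along which they close (so a half turn about z gives the same grasp; the last joint's range is limited). The gripper opens to 85 mm and grips with 20 to 120 N. Pads are 22 mm wide; open, the fingers measure 114 mm over their backs; the gripper's body (76 mm by 85 mm) begins 54 mm behind the grasp point. The pads swing forward as they close: fully open they stand 13 mm farther back than shut.
Start: joints at [66.658, 19.034, -3.707, 83.658, 1.238, 77.344, -5.071], TCP at [0.235, -0.579, 0.25] pointing down, gripper open.
Joint ranges: [-148.97, 148.97], [-28.65, 121.19], [-84.17, 76.75], [9.2, 138.47], [-72.65, 252.65], [3.7, 117.97], [-149.18, 149.18]. Speed limits (degrees/s): [127.2, 127.2, 159.86, 159.86, 180, 180, 180].

## Interface

Orientations are given as a 3x3 rotation matrix whose columns are the frame's x, y, z axes.
In Python, from cell import manip gives the robot as it stands.
- The arm moves only by the shell command python3 -m jog 'ROWS' [OPENING] [FORCE]. ROWS is JSON, one flat list of numbers, 4 for each row, row after row: the shift along the tool's x, y, z in m, then the turn about the tool's z in rad. In form: [x, y, z, roll, x, y, z, roll, ...]. A call has exactly 5 rows; each row shifts and turns the commanded pose from where the row before left it, along the tool's axes as they then stand; what a row does not reach is not made up. A row lasts 1/12 s, in which the tool goes at most 41.7 mm and 7.16 degrees, less where a joint would pass 70% of its speed; a pose out of reach is approached as far as the arm can. A call with a gripper value outside its range is refused whole. OPENING is the finger opening in m, from 0 to 0.0854, set as the call begins (- or left out, the last holds). The fingers move at their own pace and stop on an object; FORCE is the grip in N (left out, the last holds). Time passes only in rows, so rows that do not move let the fingers close, or fill a call up. It gives the time, the measured TCP pose, the force, the opening and the grip force at its end, in the units of the state.
- manip.read_state(): the state, without advancing time (a new reading comes with each control period).
- manip.snapshot(name): name is "scene" or "top" or "wrist"; returns (picture, depth): 400x640x3 uint8, blue, green, red; 400x640 float32, m along the optical axis (not along the pixel's ray), 0 where there is no reading.
- manip.camera_params(name): a dict with "fx", "fy", "cx", "cy" (pixels), "rvec" (rotation vector, rad) and "tvec" (3), from world to camera coordinates, as OpenCV has them. Camera axes: x right, y down, z forward; pixel columns grow to the right and rows downward; lengths in m; the calibration is good to about 2 mm. The wrist camera is an equidistant fisheye: a pixel r from the principal point sees the ray r / f radians off the axis. A picture is of the moment at which its call begins: read the wrist's pose just before it. camera_params takes no time and is no camera call; for the wrist camera it gives the pose at the moment of the call.
- manip.finish_job(): hands the job in; it is judged then, once.
Trained networks look in the newest picture that a camera, given by its name, has taken for a name from the list of things; names that differ only in an ending like _2 or _b are one class to them, and where a whole thing is asked for, a point or a joint stands for the part that bears it (a point fixed in the world has none). Each returns a list of dicts, best first, with "confidence" (0 to 1); they miss things now and then, are a little off and sometimes report something else, mostly with a low value. They report only what shows in the picture. A call takes as long as a camera call. They do not tell look-alikes from the thing itself.
- manip.outline_of(camera, thing): "pixels" (400x640 bool, what is visible of it).
- manip.pinpoint(camera, thing): "centre" ([x, y, z] in m, in world coordinates, good to about 4 mm: a listed point, or the origin of a listed thing).
The state is a dict: "time": time; "joints": joint angles; "joint_vel": joint speeds; "joint_torque": joint torques, N m; "tcp_pos": TCP position; "tool_rot": TCP orientation; "wrist_force": force on the tool from outside, world axes, zero at the start; "ft_torque": the same for the moment, N m; "width": finger opening in m; "grasp_force": force on a finger pad.
Only numpy, scipy, OpenCV 4.12 (cv2) and the standard library are available. Lean on these libraries where they do the work, as an engineer would, in place of code of your own. Each camera call takes 0.05 s, during which the arm holds its last target. There are 200 camera calls.

## Task

Take the spring-tipped moisture meter out of its stand and, holding it upright, set its tip on the chopping block's glue seam at the short mark that crosses it, then draw it slowly (about 2 cm a second) along the seam to the inlaid ring, keeping the tip lightly on the seam all the way and leaving everything else alone. Finish in the middle of the ring, still gripping the meter upright, with the spring tip pushed in about half its travel: do not let go or put it down, the job ends while you are holding it there.

Things in the scene. Friction and masses are not known exactly. Their poses are not given: they have to be found in the camera images.
- probe: hand moisture meter, 100 g, upright in its stand, tip down. Origin: centre of its round collar's underside; z up along it. Collar 30 mm across, 5 thick; above it a square grey handle 22x22 mm (sides along body x, y) from 5 to 72 mm and black cap to 75; below, a round steel nose 14 mm across to -40 mm, then the spring tip to -54. Grip the handle's flat sides about 40 mm above the origin
- probe_point (a point): lowest point of the meter's tip: a steel rod 7 mm across with a round end, 54 mm below the meter's origin on its axis when the tip is out, less when it is pushed in
- probe_tip (a joint): how far the spring tip is pushed into the meter, m: 0 fully out, 0.010 fully in (hard stop). Spring 500 N/m, so half way (5 mm) is 2.5 N
- stand: wooden stand fixed to the worktop: 80 mm square base 8 mm thick, with a 44 mm square post rising to 64 mm. A 17 mm bore runs down through the post on the axis; the meter's nose hangs in it and its collar sits on the post's top. Origin under the centre; lift the meter at least 56 mm to clear it
- block: chopping block fixed to the worktop: two pale boards glued edge to edge, together 170 mm long (x), 110 mm wide (y), top 30 mm above the worktop. The seam is a straight dark line 2 mm wide along the block's x axis in mid-width, level enough for the tip to slide. Origin under its centre
- seam_start (a point): on the block's top, where a dark line 30 mm long (the start mark, flush) crosses the seam: block x = -60 mm, y = 0
- seam_spot (a point): on the block's top, centre of the flush dark steel ring (22 mm outside, 15 mm inside) on the seam: block x = +60 mm, y = 0
- brass_weight: small knobbed brass weight, 20 mm across, 27 mm high, standing on the block beside the seam; bystander, origin under its centre
- press_stone: smooth pale oval stone 36x54x18 mm lying on the worktop near the stand; bystander, origin under its centre
- jar: glass jar with white lid, 62 mm across, 85 mm high; bystander, origin under its centre
- string_cone: cone of pale string, about 82 mm across, 85 mm high, with a loose end; bystander, origin under its centre
- grinder: hand herb grinder with clear top and side crank, 70x107x137 mm; bystander, origin under its centre
Not all that is in view belongs to the job. There is more than one size of the probe; the job needs the smaller.

How it is judged (in metres and radians):
On the way, in this order (a step that is already met when the one before it is completed fails the run):
1. the meter's tip is on the seam at the short mark that crosses it (contact force between probe and block above 0.4 N and x of probe_point in the frame of block between -0.067 and -0.053 m and y of probe_point in the frame of block between -0.007 and 0.007 m and angle between probe's own z axis and vertical below 0.21 rad and contact force between the fingers and probe above 0.5 N), for 0.2 s.
2. the tip, still touching, has come one sixth of the way along the seam (contact force between probe and block above 0.4 N and x of probe_point in the frame of block between -0.046 and -0.034 m and y of probe_point in the frame of block between -0.007 and 0.007 m and angle between probe's own z axis and vertical below 0.21 rad and contact force between the fingers and probe above 0.5 N), for 0.1 s.
3. the tip, still touching, has come one third of the way along the seam (contact force between probe and block above 0.4 N and x of probe_point in the frame of block between -0.026 and -0.014 m and y of probe_point in the frame of block between -0.007 and 0.007 m and angle between probe's own z axis and vertical below 0.21 rad and contact force between the fingers and probe above 0.5 N), for 0.1 s.
4. the tip, still touching, has come half of the way along the seam (contact force between probe and block above 0.4 N and x of probe_point in the frame of block between -0.006 and 0.006 m and y of probe_point in the frame of block between -0.007 and 0.007 m and angle between probe's own z axis and vertical below 0.21 rad and contact force between the fingers and probe above 0.5 N), for 0.1 s.
5. the tip, still touching, has come two thirds of the way along the seam (contact force between probe and block above 0.4 N and x of probe_point in the frame of block between 0.014 and 0.026 m and y of probe_point in the frame of block between -0.007 and 0.007 m and angle between probe's own z axis and vertical below 0.21 rad and contact force between the fingers and probe above 0.5 N), for 0.1 s.
6. the tip, still touching, has come five sixths of the way along the seam (contact force between probe and block above 0.4 N and x of probe_point in the frame of block between 0.034 and 0.046 m and y of probe_point in the frame of block between -0.007 and 0.007 m and angle between probe's own z axis and vertical below 0.21 rad and contact force between the fingers and probe above 0.5 N), for 0.1 s.
At the end, for the whole second after the job is handed in: The meter is gripped by the fingers and still, upright within 8 degrees, tip within 6 mm of the ring's centre, touching the block with 0.6 to 6 N, spring tip pushed in 2.5 to 7.5 mm of its 10 mm (horizontal distance between probe_point and seam_spot below 0.006 m and angle between probe's own z axis and vertical below 0.14 rad and value of joint probe_tip between 0.0025 and 0.0075 m and contact force between probe and block between 0.6 and 6 N and contact force between the fingers and probe above 0.5 N and contact force between probe and stand below 0.1 N and linear speed of probe below 0.01 m/s); the arm keeps its last pose, push and grip.
It fails at once if the meter touches the block more than 9 mm away from the seam line (contact force between probe and block above 0.4 N and (y of probe_point in the frame of block above 0.009 m or y of probe_point in the frame of block below -0.009 m)).
It fails at once if the meter is pressed hard (over 12 N) on the block (contact force between probe and block above 12 N).
It fails at once if the meter is moved faster than 6 cm/s while touching the block (contact force between probe and block above 0.4 N and linear speed of probe above 0.06 m/s).
It fails at once if one of the bystanders is disturbed (moved over 15 mm) (distance of any of brass_weight, press_stone, jar, string_cone, grinder from where it was at the start of the episode above 0.015 m).
It also fails if it takes over 51 s, if anything falls off the work surface, if the arm or the gripper's body presses on something with over 40 N, if the wrist force passes 120 N, or if a joint passes its speed limit or range.

## Working session

There is one attempt and no reset: what is moved stays moved. The work goes in short steps, Python scripts to look and compute and a shell command to move; the robot and the scene stay as the last step left them, time stands still between calls to the robot, and variables do not carry over. Pictures are saved under pics/ and viewed, at most 11 in all, crops included, and the job is handed in when it is done.

```bash
ls; mkdir -p pics; python3 - <<'E'
from cell import manip
import cv2,numpy as np
np.set_printoptions(precision=4,suppress=True)
s=manip.read_state();print(s)
for c in("scene","top"):
    p,d=manip.snapshot(c);cv2.imwrite(f"pics/{c}0.png",p)
    for t in("probe","stand","block","seam_start","seam_spot","brass_weight","press_stone","jar","string_cone","grinder"):
        print(c,t,[(np.round(r["centre"],4).tolist(),round(r["confidence"],2)) for r in manip.pinpoint(c,t)])
E
```

```text
pics
{'time': 0.0, 'joints': array([66.6585, 19.0733, -3.7073, 83.7037,  1.2383, 77.3446, -5.0701]), 'joint_vel': array([-0.0155, -0.0293,  0.0274, -0.0489, -0.0163,  0.0708,  0.024 ]), 'joint_torque': array([  0.0005, -62.5466,   0.0493, -39.1606,   0.0162,   0.0101,
         0.    ]), 'tcp_pos': array([ 0.2345, -0.579 ,  0.2495]), 'tool_rot': array([[ 0.9269,  0.3754, -0.0006],
       [ 0.3754, -0.9269,  0.0013],
       [-0.0001, -0.0014, -1.    ]]), 'wrist_force': array([-0.0878,  0.357 , -0.1904]), 'ft_torque': array([-0.0497,  0.0193, -0.0291]), 'grasp_force': 0.0, 'width': 0.0855588182538735}
scene probe [([0.5543, 0.1746, 0.064], 0.71)]
scene stand [([0.5557, 0.1749, 0.0015], 0.9)]
scene block [([0.5145, -0.1361, -0.003], 0.77)]
scene seam_start [([0.4896, -0.1955, 0.0287], 0.63)]
scene seam_spot [([0.5383, -0.0827, 0.0271], 0.63), ([0.4923, -0.1957, 0.0282], 0.47)]
scene brass_weight [([0.4802, -0.1257, 0.0317], 0.62), ([0.5131, -0.1364, -0.0006], 0.38)]
scene press_stone [([0.6329, 0.183, 0.0026], 0.64)]
scene jar [([0.7275, -0.2388, -0.0049], 0.69)]
scene string_cone [([0.4504, -0.3017, -0.0001], 0.72)]
scene grinder [([0.6734, 0.4471, -0.0011], 0.97)]
top probe [([0.6128, 0.2855, 0.0709], 0.59), ([0.5545, 0.1749, 0.069], 0.39), ([0.6313, 0.1824, 0.0004], 0.22)]
top stand [([0.5546, 0.1753, 0.002], 0.57), ([0.4752, -0.1313, 0.0225], 0.43)]
top block [([0.5144, -0.1339, 0.0046], 0.95)]
top seam_start [([0.4928, -0.1955, 0.0297], 0.83)]
top seam_spot [([0.539, -0.0775, 0.0316], 0.95)]
top brass_weight [([0.4729, -0.1292, 0.0245], 0.55)]
top press_stone [([0.6286, 0.1813, 0.0005], 0.55)]
top jar [([0.7287, -0.2336, 0.0], 0.9), ([0.6263, 0.1843, 0.0017], 0.35)]
top string_cone [([0.4494, -0.3006, -0.001], 0.77), ([0.6272, 0.1821, 0.0047], 0.75)]
top grinder [([0.6765, 0.4502, 0.0018], 0.94)]
```

View pics/scene0.png

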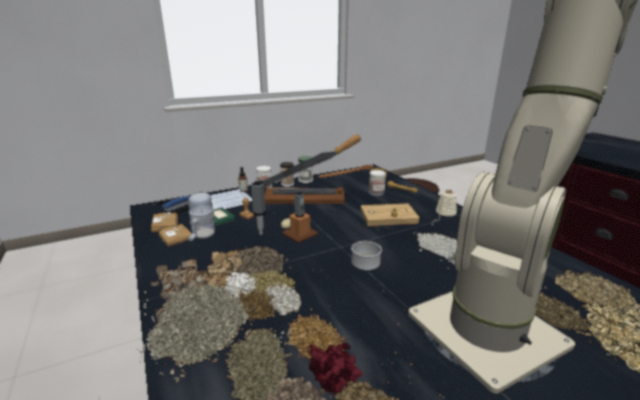

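View pics/top0.png

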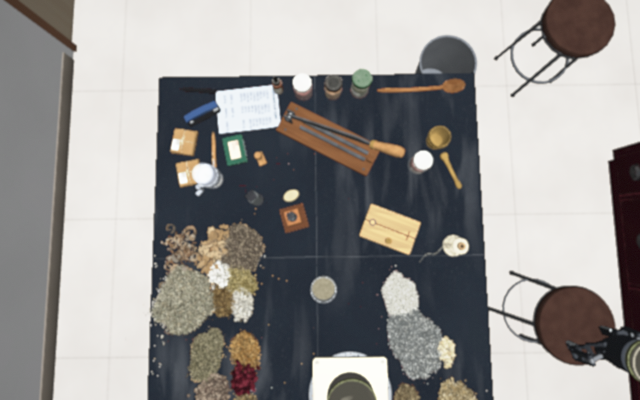

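The smaller meter stands in the wooden stand (top image about 293,217; scene 298,220). The other dark item is at top (254,198). The block's seam and ring are at about (390,230). I'll move above the stand for a wrist view.

```bash
A='[0.029,-0.029,0,0,0.029,-0.029,0,0,0.029,-0.029,0,0,0.029,-0.029,0,0,0.029,-0.029,0,0]'
python3 -m jog '[0.029,-0.029,0,0,0.029,-0.029,0,0,0.029,-0.029,0,0,0.029,-0.029,0,0,0.029,-0.029,0,0]' 0.0854
python3 -m jog '[0.029,-0.029,0,0,0.029,-0.029,0,0,0.029,-0.029,0,0,0.029,-0.029,0,0,0.029,-0.029,0,0]'
python3 -m jog '[0.029,-0.029,0,0,0.029,-0.029,0,0,0.029,-0.029,0,0,0.029,-0.029,0,0,0.029,-0.029,0,0]'
python3 -m jog '[0.029,-0.029,0,0,0.029,-0.029,0,0,0.024,-0.024,0,0,0.014,-0.014,0,0,0,0,0,0]'
python3 - <<'E'
from cell import manip
import cv2,numpy as np
np.set_printoptions(precision=4,suppress=True)
s=manip.read_state();print(s['tcp_pos'],s['tool_rot'],s['joints'],s['time'])
p,d=manip.snapshot("wrist");cv2.imwrite("pics/w1.png",p);print(manip.camera_params("wrist"))
for t in("probe","stand"):
    print(t,[(np.round(r["centre"],4).tolist(),round(r["confidence"],2)) for r in manip.pinpoint("wrist",t)])
E
```

```text
time: 1.52
tcp_pos: [0.315, -0.3886, 0.2504]
tool_rot: [[0.927, 0.375, 0.0], [0.375, -0.927, -0.001], [-0.0, 0.001, -1.0]]
wrist_force: [0.6, -0.6, 0.9]
width: 0.0853
grasp_force: 0.0
time: 1.93
tcp_pos: [0.3949, -0.1997, 0.2506]
tool_rot: [[0.927, 0.375, 0.001], [0.375, -0.927, -0.001], [0.0, 0.001, -1.0]]
wrist_force: [0.1, -0.5, 0.5]
width: 0.0852
grasp_force: 0.0
time: 2.35
tcp_pos: [0.4749, -0.0109, 0.2508]
tool_rot: [[0.927, 0.375, 0.001], [0.375, -0.927, -0.001], [0.001, 0.001, -1.0]]
wrist_force: [1.0, -0.5, -0.2]
width: 0.0853
grasp_force: 0.0
time: 2.77
tcp_pos: [0.5278, 0.1173, 0.2503]
tool_rot: [[0.925, 0.381, 0.0], [0.381, -0.925, 0.003], [0.001, -0.002, -1.0]]
wrist_force: [-0.5, 0.4, -0.0]
width: 0.0852
grasp_force: 0.0
[0.5278 0.1173 0.2503] [[ 0.9246  0.381   0.0001]
 [ 0.381  -0.9246  0.0028]
 [ 0.0012 -0.0025 -1.    ]] [ 20.593   12.6642 -43.1238  94.776    8.7371  76.0013 -91.5538] 2.7667
{'fx': 309.70691628693146, 'fy': 309.70691628693146, 'cx': 320.648442445307, 'cy': 203.74011429095347, 'rvec': array([-2.3902,  1.6021,  0.2486]), 'tvec': array([-0.0936,  0.4673,  0.5399])}
probe [([0.6092, 0.2856, 0.0722], 0.97)]
stand [([0.5555, 0.1784, -0.0007], 0.76)]
```

View pics/w1.png

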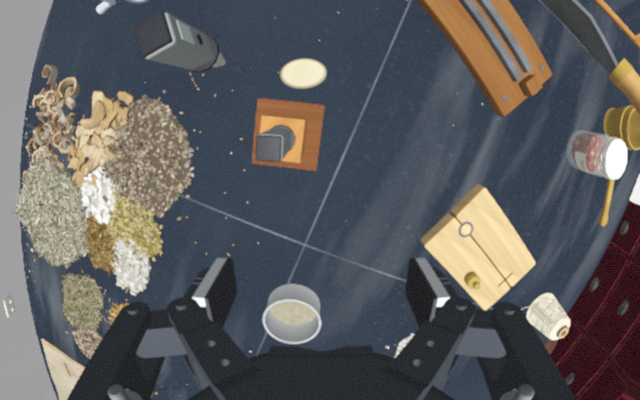

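Wrist view: the large meter lies free at about (180,40). The small one is in its stand with its cap at (270,148), collar at (285,138). The block's ring is at (466,230), the mark at (505,280) and the brass weight at (474,280). Now measuring cap and stand yaw from depth, and the seam.

```bash
cat > h.py <<'E'
from cell import manip
import cv2,numpy as np
np.set_printoptions(precision=4,suppress=True)
def cloud(c):
    k=manip.camera_params(c);p,d=manip.snapshot(c)
    v,u=np.mgrid[:400,:640].astype(float);x=(u-k['cx'])/k['fx'];y=(v-k['cy'])/k['fy']
    if c=="wrist":
        r=np.hypot(x,y)+1e-9;f=np.tan(np.minimum(r,1.5))/r;x=x*f;y=y*f
    R=cv2.Rodrigues(np.array(k['rvec']))[0]
    P=np.stack([x*d,y*d,d],-1)-np.array(k['tvec']).ravel()
    P=P@R; P[d<=0]=np.nan
    return p,P
def rect(P,m):
    q=P[m][:,:2].astype(np.float32);return cv2.minAreaRect(q*1000),m.sum()
E
python3 - <<'E'
from h import *
p,P=cloud("wrist")
near=np.hypot(P[...,0]-.555,P[...,1]-.175)<.06
z=P[...,2]
for a,b in((.130,.148),(.058,.068),(.004,.014)):print(rect(P,near&(z>a)&(z<b)),np.nanmedian(z[near&(z>a)&(z<b)]))
m=near&(z>.130);print("cap mean",P[m].mean(0))
print("block",rect(P,(np.hypot(P[...,0]-.514,P[...,1]+.135)<.13)&(z>.025)&(z<.034)))
for t in("seam_start","seam_spot","brass_weight","block"):
    print(t,[(np.round(r["centre"],4).tolist(),round(r["confidence"],2)) for r in manip.pinpoint("wrist",t)])
cv2.imwrite("pics/w2.png",np.hstack([cv2.resize(p[80:190,230:340],(400,400),interpolation=2),cv2.resize(p[180:310,415:545],(400,400),interpolation=2)]))
E
```

```text
(((556.232421875, 173.24929809570312), (22.322124481201172, 21.255638122558594), 19.992412567138672), np.int64(763)) 0.13870137624340914
(((555.8660888671875, 173.65855407714844), (44.39154815673828, 44.792903900146484), 15.043380737304688), np.int64(887)) 0.06405004573638796
(((564.9523315429688, 176.42315673828125), (100.02130889892578, 81.30420684814453), 15.311683654785156), np.int64(2233)) 0.007963881389853749
cap mean [0.5224 0.1547 0.3008]
block (((516.4309692382812, -135.35935974121094), (172.1474609375, 110.9830322265625), 68.66033935546875), np.int64(7031))
seam_start [([0.4924, -0.1901, 0.0266], 0.73)]
seam_spot [([0.5422, -0.0787, 0.03], 0.62)]
brass_weight [([0.479, -0.1297, 0.0309], 0.72)]
block [([0.5223, -0.1388, -0.0028], 0.91)]
```

View pics/w2.png

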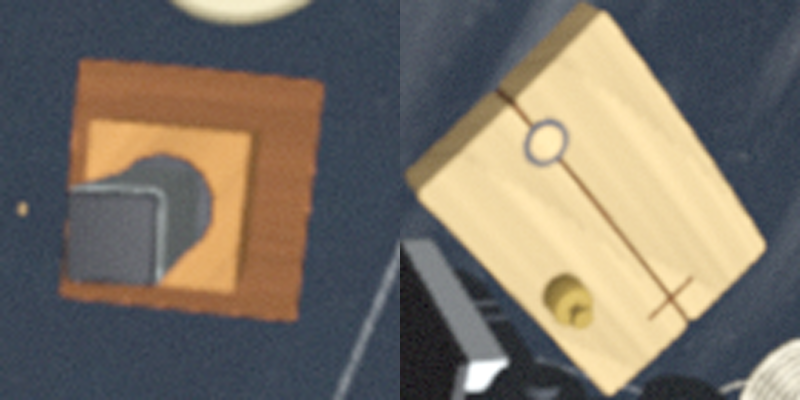

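```bash

python3 -m jog '[0.016,-0.014,0,0,0.016,-0.014,0,0,0.0158,-0.0134,0,0.05,0,0,0,0,0,0,0,0]'
python3 - <<'E'
from h import *
p,P=cloud("wrist");z=P[...,2]
s=manip.read_state();R=s['tool_rot'];print(s['tcp_pos'],np.degrees(np.arctan2(R[1,0],R[0,0])))
near=np.hypot(P[...,0]-.555,P[...,1]-.175)<.03
print(rect(P,near&(z>.134)&(z<.143)))
print("block",rect(P,(np.hypot(P[...,0]-.514,P[...,1]+.135)<.13)&(z>.025)&(z<.034)))
E
```

```text
time: 3.58
tcp_pos: [0.5562, 0.169, 0.2502]
tool_rot: [[0.944, 0.33, -0.0], [0.33, -0.944, 0.0], [-0.0, -0.0, -1.0]]
wrist_force: [-0.2, -0.1, 1.0]
width: 0.0854
grasp_force: 0.0
[0.5562 0.168  0.2502] 19.208922199111154
(((557.14794921875, 173.6151885986328), (20.10718536376953, 21.04680824279785), 18.296655654907227), np.int64(625))
block (((516.197265625, -134.6980743408203), (171.87144470214844, 110.61920166015625), 68.27548217773438), np.int64(5262))
```

```bash

python3 -m jog '[0.0023,-0.005,0.03,0.02,0,0,0.03,0,0,0,0.03,0,0,0,0.02,0,0,0,0,0]'
python3 -m jog '[0,0,0.018,0,0,0,0.018,0,0,0,0,0,0,0,0,0,0,0,0,0]'
python3 -c "
from h import *
p,P=cloud('wrist');cv2.imwrite('pics/w3.png',p)"
```

```text
time: 4.05
tcp_pos: [0.5546, 0.1713, 0.1362]
tool_rot: [[0.951, 0.308, -0.006], [0.308, -0.951, -0.003], [-0.007, 0.001, -1.0]]
wrist_force: [-0.2, -1.1, 0.0]
width: 0.0856
grasp_force: 0.0
time: 4.47
tcp_pos: [0.5576, 0.1738, 0.1062]
tool_rot: [[0.951, 0.309, 0.002], [0.309, -0.951, 0.0], [0.002, 0.0, -1.0]]
wrist_force: [0.6, 0.4, 0.6]
width: 0.0854
grasp_force: 0.0
```

View pics/w3.png

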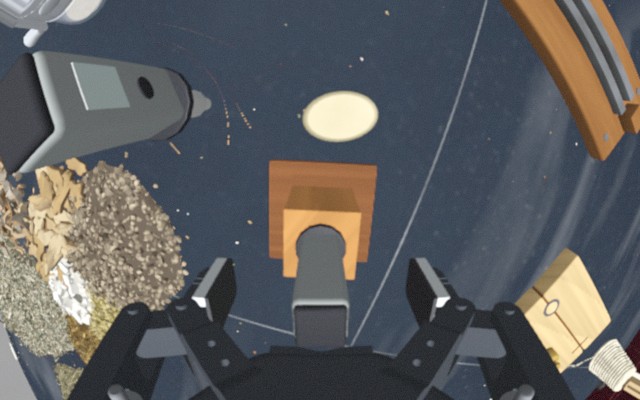

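The handle (320,300) sits centred between the jaws and is aligned with them. Closing on it.

```bash

python3 -m jog '[0,0,0,0,0,0,0,0,0,0,0,0,0,0,0,0,0,0,0,0]' 0.0 40
python3 -m jog '[0,0,0,0,0,0,0,0,0,0,0,0,0,0,0,0,0,0,0,0]'
python3 -m jog '[0,0,-0.015,0,0,0,-0.02,0,0,0,-0.03,0,0,0,-0.03,0,0,0,-0.025,0]'
python3 -m jog '[0,0,0,0,0,0,0,0,0,0,0,0,0,0,0,0,0,0,0,0]'
python3 - <<'E'
from h import *
s=manip.read_state();print(s['tcp_pos'],s['tool_rot'],s['joints'])
p,P=cloud("wrist");z=P[...,2];cv2.imwrite('pics/w4.png',p)
print("block",rect(P,(np.hypot(P[...,0]-.514,P[...,1]+.135)<.13)&(z>.025)&(z<.034)))
for c in ("scene","top"):
  manip.snapshot(c)
  for t in ("probe","probe_point"):print(c,t,[(np.round(r["centre"],4).tolist(),round(r["confidence"],2)) for r in manip.pinpoint(c,t)])
E
```

```text
time: 4.93
tcp_pos: [0.5568, 0.174, 0.1044]
tool_rot: [[0.951, 0.31, 0.0], [0.31, -0.951, -0.0], [0.0, 0.0, -1.0]]
wrist_force: [0.3, -0.5, -0.1]
width: 0.0256
grasp_force: 0.0
time: 5.35
tcp_pos: [0.5569, 0.174, 0.1045]
tool_rot: [[0.951, 0.31, 0.0], [0.31, -0.951, -0.0], [0.0, 0.0, -1.0]]
wrist_force: [-0.5, -0.0, 2.6]
width: 0.0219
grasp_force: 39.4
time: 5.77
tcp_pos: [0.5566, 0.1741, 0.2259]
tool_rot: [[0.951, 0.31, 0.0], [0.31, -0.951, 0.0], [0.0, -0.0, -1.0]]
wrist_force: [0.1, -0.4, -1.2]
width: 0.0218
grasp_force: 39.2
time: 6.18
tcp_pos: [0.5562, 0.1737, 0.2229]
tool_rot: [[0.951, 0.31, -0.002], [0.31, -0.951, -0.001], [-0.002, -0.0, -1.0]]
wrist_force: [0.3, 0.1, -1.3]
width: 0.0216
grasp_force: 39.3
[0.5562 0.1737 0.2229] [[ 0.9508  0.3097 -0.0022]
 [ 0.3097 -0.9508 -0.0006]
 [-0.0023 -0.0001 -1.    ]] [  12.9155   19.9183  -42.8493   90.6427   13.844    75.0381 -103.8069]
block (((516.566162109375, -135.16552734375), (171.51251220703125, 110.6199722290039), 68.69805145263672), np.int64(5740))
scene probe [([0.6136, 0.2863, 0.0769], 0.78), ([0.5511, 0.1725, 0.1818], 0.57)]
scene probe_point []
top probe []
top probe_point []
```

View pics/w4.png

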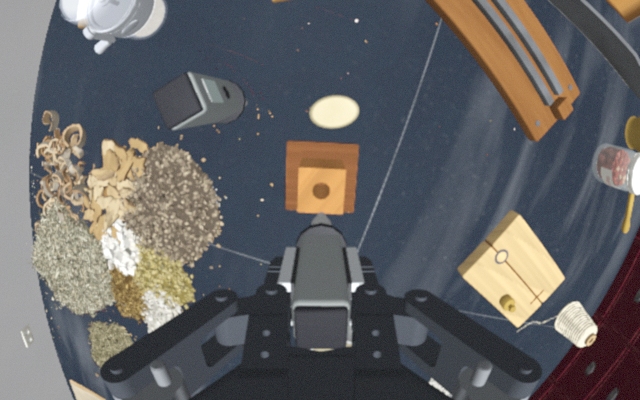

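Lifted clear: tip at (320,218) in the wrist view, bore empty below it. Transit to above the start mark, tip kept about 0.1 m above the block.

```bash

python3 -m jog '[-0.008,0.015,0,0,-0.015,0.029,0,0,-0.015,0.029,0,0,-0.015,0.029,0,0,-0.015,0.029,0,0]'
python3 -m jog '[-0.015,0.029,0,0,-0.015,0.029,0,0,-0.015,0.029,0,0,-0.015,0.029,0,0,-0.015,0.029,0,0]'
python3 -m jog '[-0.015,0.029,0,0,-0.009,0.015,0.02,0,-0.005,0.0075,0.01,0,0,0,0,0,0,0,0,0]'
python3 - <<'E'
from h import *
p,P=cloud("wrist");z=P[...,2];cv2.imwrite('pics/w5.png',p)
s=manip.read_state();print(s['tcp_pos'],s['tool_rot'],s['joints'],s['width'])
print("block",rect(P,(np.hypot(P[...,0]-.514,P[...,1]+.135)<.13)&(z>.025)&(z<.034)))
for t in("seam_start","seam_spot","brass_weight","block"):
    print(t,[(np.round(r["centre"],4).tolist(),round(r["confidence"],2)) for r in manip.pinpoint("wrist",t)])
# sampled world coordinates for dark seam pixels
g=cv2.cvtColor(p,6).astype(float);bg=cv2.medianBlur(p,15);bg=cv2.cvtColor(bg,6).astype(float)
c=np.array([.5164,-.135]);e=np.array([np.cos(np.radians(68.5)),np.sin(np.radians(68.5))]);n=np.array([-e[1],e[0]])
q=P[...,:2]-c;bx=q@e;by=q@n
m=(abs(by)<.012)&(bx>-.08)&(bx<.08)&(z>.024)&(z<.036)&(g<bg-25)
for a in np.arange(-.08,.08,.02):
    k=m&(bx>=a)&(bx<a+.02);print(round(a+.01,3),k.sum(),np.median(by[k]) if k.any() else 0, np.median(z[k]) if k.any() else 0)
E
```

```text
time: 6.95
tcp_pos: [0.5322, 0.027, 0.2244]
tool_rot: [[0.951, 0.31, 0.0], [0.31, -0.951, -0.0], [0.0, 0.0, -1.0]]
wrist_force: [0.6, -0.2, -1.8]
width: 0.0214
grasp_force: 39.4
time: 7.37
tcp_pos: [0.5058, -0.1343, 0.2246]
tool_rot: [[0.951, 0.31, 0.001], [0.31, -0.951, -0.0], [0.0, 0.001, -1.0]]
wrist_force: [0.6, -0.4, -1.9]
width: 0.0216
grasp_force: 39.4
time: 7.78
tcp_pos: [0.4945, -0.1894, 0.194]
tool_rot: [[0.951, 0.31, -0.001], [0.31, -0.951, 0.001], [-0.001, -0.002, -1.0]]
wrist_force: [0.4, 0.7, -1.4]
width: 0.0219
grasp_force: 39.4
[ 0.4952 -0.1888  0.1947] [[ 0.9502  0.3116  0.0003]
 [ 0.3116 -0.9502  0.0008]
 [ 0.0006 -0.0006 -1.    ]] [ 44.0347  11.894  -31.363  100.9552   6.5478  68.9668 -60.9824] 0.02169566696173424
block (((516.1466674804688, -135.82272338867188), (170.85096740722656, 110.50698852539062), 68.5833511352539), np.int64(18278))
seam_start [([0.4934, -0.1895, 0.0254], 0.58)]
seam_spot [([0.5427, -0.0803, 0.0309], 0.63)]
brass_weight [([0.4807, -0.1288, 0.0287], 0.85)]
block [([0.5201, -0.1363, -0.0005], 0.77)]
-0.07 113 0.00022184220188758695 0.029322671248227558
-0.05 84 5.841241718885143e-05 0.027954392919291297
-0.03 64 0.00027238242634055736 0.027435893815309843
-0.01 63 0.0001771914609106056 0.027497673255419883
0.01 65 4.315420051952455e-05 0.027702547519838732
0.03 61 4.549306877346053e-05 0.027779811267675304
0.05 144 -0.0002396053044051121 0.03031557153685191
0.07 122 -0.0002850331640993107 0.030203096810077622
```

View pics/w5.png

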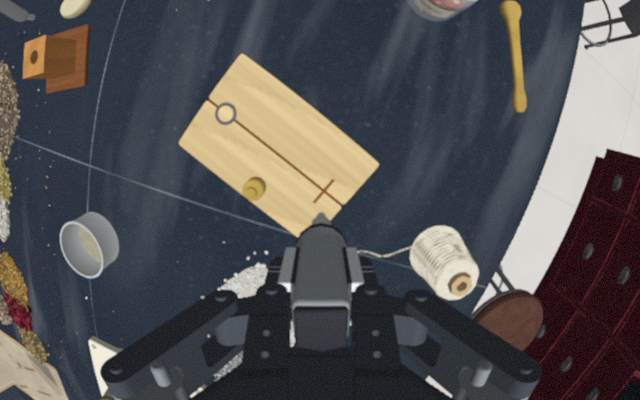

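Wrist view shows the seam from ring (226,113) to mark (323,190), weight at (255,188) clear of the line, tip at (320,218). The seam line fits yaw 68.5° to under 0.3 mm. Descending to just above the mark.

```bash

python3 -m jog '[-0.0018,0.002,0.015,0,0,0,0.02,0,0,0,0.015,0,0,0,0.008,0,0,0,0,0]'
python3 -m jog '[0,0,0,0,0,0,0,0,0,0,0,0,0,0,0,0,0,0,0,0]'
python3 - <<'E'
from h import *
p,P=cloud("wrist");z=P[...,2];cv2.imwrite('pics/w6.png',cv2.resize(p[90:270,180:400],(733,600),interpolation=2))
s=manip.read_state();t=s['tcp_pos'];print(t,s['tool_rot'][:,2],s['wrist_force'])
c=np.array([.5162,-.1355]);a=np.radians(68.5);e=np.array([np.cos(a),np.sin(a)]);n=np.array([-e[1],e[0]]);q=t[:2]-c
print("block frame",q@e,q@n,"along tool xy",s['tool_rot'][:2,:2].T@e)
E
```

```text
time: 8.45
tcp_pos: [0.4929, -0.1924, 0.1351]
tool_rot: [[0.951, 0.31, -0.002], [0.31, -0.951, 0.001], [-0.002, -0.002, -1.0]]
wrist_force: [-1.3, -0.6, -1.6]
width: 0.0216
grasp_force: 39.4
time: 8.87
tcp_pos: [0.4938, -0.1933, 0.1369]
tool_rot: [[0.951, 0.31, 0.001], [0.31, -0.951, -0.001], [0.001, 0.001, -1.0]]
wrist_force: [-0.0, -0.2, -0.9]
width: 0.0215
grasp_force: 39.4
[ 0.4937 -0.1932  0.1367] [ 0.0006 -0.0004 -1.    ] [-0.438  -0.4092 -1.6733]
block frame -0.061966560444457246 -0.0002561783334991616 along tool xy [ 0.6365 -0.7712]
```

View pics/w6.png

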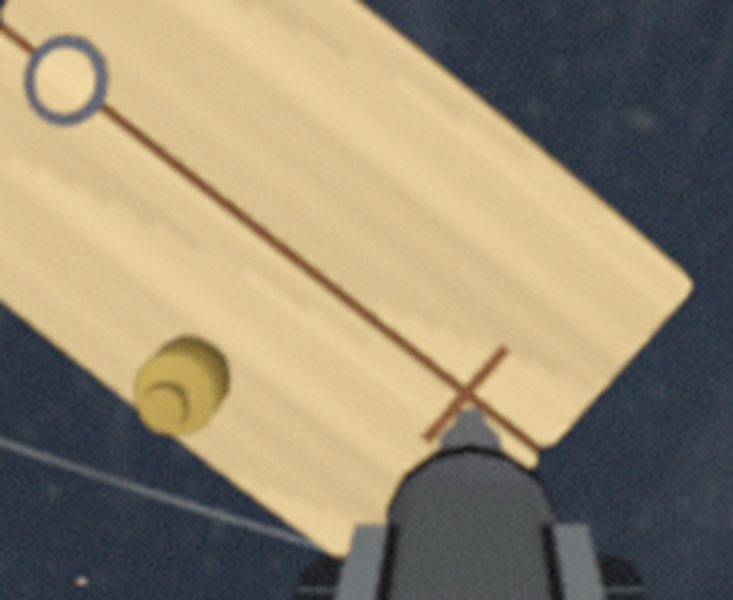

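The tip (468,410 in the crop) is about 12 mm above and lined up with the mark's crossing (467,392). Touching down slowly.

```bash

python3 -m jog '[0.001,-0.0012,0.0015,0,0,0,0.0015,0,0,0,0.0015,0,0,0,0.0015,0,0,0,0.0015,0]'
python3 -m jog '[0,0,0.0015,0,0,0,0.0015,0,0,0,0.0015,0,0,0,0.0012,0,0,0,0.001,0]'
python3 -m jog '[0,0,0,0,0,0,0,0,0,0,0,0,0,0,0,0,0,0,0,0]'
```

```text
time: 9.33
tcp_pos: [0.4941, -0.1917, 0.1286]
tool_rot: [[0.951, 0.31, -0.0], [0.31, -0.951, 0.0], [-0.0, -0.0, -1.0]]
wrist_force: [0.0, 0.3, -1.1]
width: 0.0221
grasp_force: 39.4
time: 9.75
tcp_pos: [0.4942, -0.1917, 0.122]
tool_rot: [[0.951, 0.31, 0.0], [0.31, -0.951, -0.0], [0.0, 0.0, -1.0]]
wrist_force: [0.3, -0.4, -0.2]
width: 0.0218
grasp_force: 39.4
time: 10.17
tcp_pos: [0.4941, -0.1917, 0.1222]
tool_rot: [[0.951, 0.31, 0.0], [0.31, -0.951, -0.0], [0.0, 0.0, -1.0]]
wrist_force: [0.1, -0.1, 0.4]
width: 0.0217
grasp_force: 39.4
```

```bash

python3 -m jog '[0,0,0.0004,0,0,0,0.0004,0,0,0,0,0,0,0,0,0,0,0,0,0]'
python3 -m jog '[0.00106,-0.00128,0,0,0.00106,-0.00128,0,0,0.00106,-0.00128,0,0,0.00106,-0.00128,0,0,0.00106,-0.00128,0,0]'
python3 -m jog '[0.00106,-0.00128,0,0,0.00106,-0.00128,0,0,0.00106,-0.00128,0,0,0.00106,-0.00128,0,0,0.00106,-0.00128,0,0]'
cat >> h.py <<'E'
def bf():
    s=manip.read_state();t=s['tcp_pos'];c=np.array([.5162,-.1355]);a=np.radians(68.5);e=np.array([np.cos(a),np.sin(a)]);q=t[:2]-c
    print("bf",q@e,q@np.array([-e[1],e[0]]),t[2],s['wrist_force'],s['tool_rot'][:,2])
E
python3 -c "from h import *;bf()"
```

```text
time: 10.58
tcp_pos: [0.4942, -0.1917, 0.1213]
tool_rot: [[0.951, 0.31, 0.0], [0.31, -0.951, -0.0], [0.0, 0.0, -1.0]]
wrist_force: [0.3, 0.5, 0.2]
width: 0.0218
grasp_force: 39.4
time: 11.0
tcp_pos: [0.4973, -0.1838, 0.1213]
tool_rot: [[0.951, 0.31, 0.0], [0.31, -0.951, -0.0], [0.0, 0.0, -1.0]]
wrist_force: [-0.1, -1.2, 0.7]
width: 0.0215
grasp_force: 39.5
time: 11.42
tcp_pos: [0.5003, -0.1761, 0.1213]
tool_rot: [[0.951, 0.31, 0.0], [0.31, -0.951, -0.0], [0.0, 0.0, -1.0]]
wrist_force: [0.7, -0.4, -0.4]
width: 0.0214
grasp_force: 39.5
bf -0.04360190264156653 -8.031702062610488e-05 0.12132200018274159 [ 0.6759 -0.4405 -0.3502] [ 0.0001 -0.0001 -1.    ]
```

```bash

python3 -m jog '[0.00106,-0.00128,0,0,0.00106,-0.00128,0,0,0.00106,-0.00128,0,0,0.00106,-0.00128,0,0,0.00106,-0.00128,0,0]' | grep force
python3 -m jog '[0.00106,-0.00128,0,0,0.00106,-0.00128,0,0,0.00106,-0.00128,0,0,0.00106,-0.00128,0,0,0.00106,-0.00128,0,0]' | grep force
python3 -m jog '[0.00106,-0.00128,0,0,0.00106,-0.00128,0,0,0.00106,-0.00128,0,0,0.00106,-0.00128,0,0,0.00106,-0.00128,0,0]' | grep force
python3 -m jog '[0.00106,-0.00128,0,0,0.00106,-0.00128,0,0,0.00106,-0.00128,0,0,0.00106,-0.00128,0,0,0.00106,-0.00128,0,0]' | grep force
python3 - <<'E'
from h import *
bf();p,P=cloud("wrist");cv2.imwrite('pics/w7.png',cv2.resize(p[90:270,180:400],(733,600),interpolation=2))
for t in("seam_spot",):print([(np.round(r["centre"],4).tolist(),round(r["confidence"],2)) for r in manip.pinpoint("wrist",t)])
E
```

```text
wrist_force: [0.5, -1.1, 0.3]
grasp_force: 39.5
wrist_force: [0.8, -1.0, 0.7]
grasp_force: 39.5
wrist_force: [0.2, -1.1, 0.4]
grasp_force: 39.5
wrist_force: [0.1, -0.9, 1.1]
grasp_force: 39.5
bf -0.010364818032984141 -0.00012467308116134463 0.12131072762212082 [ 0.094  -0.8693  1.092 ] [ 0.     -0.0001 -1.    ]
[([0.5436, -0.0787, 0.0295], 0.78), ([0.5205, -0.1405, -0.0013], 0.18)]
```

View pics/w7.png

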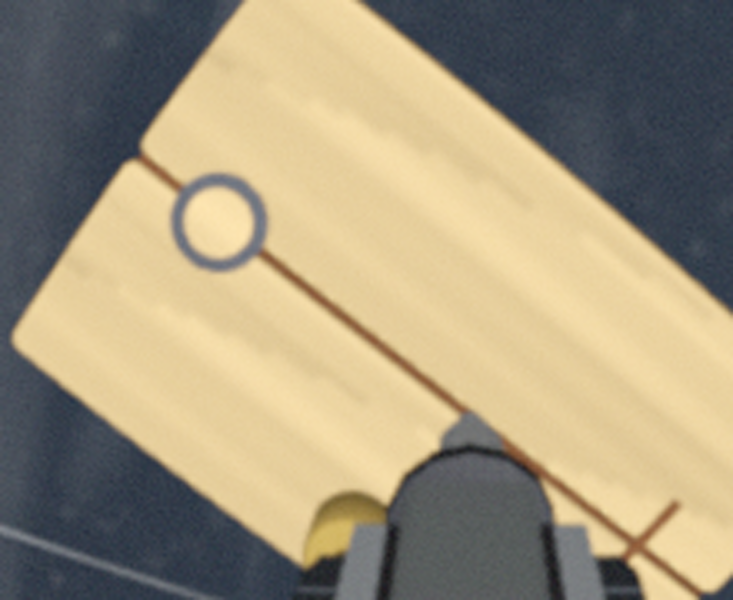

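The tip (468,412) rides on the seam, with the ring at (219,221) ahead. Continuing.

```bash

python3 -m jog '[0.00106,-0.00128,0,0,0.00106,-0.00128,0,0,0.00106,-0.00128,0,0,0.00106,-0.00128,0,0,0.00106,-0.00128,0,0]' | grep force
python3 -m jog '[0.00106,-0.00128,0,0,0.00106,-0.00128,0,0,0.00106,-0.00128,0,0,0.00106,-0.00128,0,0,0.00106,-0.00128,0,0]' | grep force
python3 -m jog '[0.00106,-0.00128,0,0,0.00106,-0.00128,0,0,0.00106,-0.00128,0,0,0.00106,-0.00128,0,0,0.00106,-0.00128,0,0]' | grep force
python3 -m jog '[0.00106,-0.00128,0,0,0.00106,-0.00128,0,0,0.00106,-0.00128,0,0,0.00106,-0.00128,0,0,0.00106,-0.00128,0,0]' | grep force
python3 -m jog '[0.00106,-0.00128,0,0,0.00106,-0.00128,0,0,0.00106,-0.00128,0,0,0.00106,-0.00128,0,0,0.00106,-0.00128,0,0]' | grep force
python3 -m jog '[0.00106,-0.00128,0,0,0.00106,-0.00128,0,0,0.00106,-0.00128,0,0,0.00106,-0.00128,0,0,0.00106,-0.00128,0,0]' | grep force
python3 - <<'E'
from h import *
bf();p,P=cloud("wrist");z=P[...,2]
print("block",rect(P,(np.hypot(P[...,0]-.514,P[...,1]+.135)<.13)&(z>.025)&(z<.034)))
for t in("seam_spot",):print([(np.round(r["centre"],4).tolist(),round(r["confidence"],2)) for r in manip.pinpoint("wrist",t)])
# ring: bluish-grey pixels near expected spot
b=p.astype(int);near=(np.hypot(P[...,0]-.5383,P[...,1]+.0797)<.017)&(z>.02)
m=near&(b[...,0]>b[...,2]-25)&(P[...,0]>.5383-.012)
q=P[m][:,:2].astype(np.float32)*1000;print(len(q),cv2.fitEllipse(q) if len(q)>5 else 0)
k=q[:, :];A=np.c_[2*k,np.ones(len(k))];r=np.linalg.lstsq(A,(k**2).sum(1),rcond=None)[0];print(r[:2],np.sqrt(r[2]+r[0]**2+r[1]**2))
cv2.imwrite('pics/w8.png',cv2.resize(p[120:270,220:403],(732,600),interpolation=2))
E
```

```text
wrist_force: [0.7, -0.4, 0.8]
grasp_force: 39.5
wrist_force: [-0.1, -1.7, 0.1]
grasp_force: 39.5
wrist_force: [1.0, -0.8, -0.1]
grasp_force: 39.5
wrist_force: [-0.4, -0.9, 0.7]
grasp_force: 39.5
wrist_force: [0.6, -0.8, 0.5]
grasp_force: 39.5
wrist_force: [1.5, -0.5, -0.7]
grasp_force: 39.5
bf 0.03946818311941797 -0.00020439184308715733 0.12130605866150468 [ 1.5054 -0.4654 -0.7369] [ 0.     -0.0001 -1.    ]
block (((516.4052734375, -135.40728759765625), (169.7595977783203, 110.0323257446289), 68.44330596923828), np.int64(19060))
[([0.5398, -0.0822, 0.0312], 0.84)]
12266 ((536.3095703125, -81.76165008544922), (16.271011352539062, 25.92528533935547), 23.213449478149414)
[534.2679 -82.4737] 9.941725035934386
```

View pics/w8.png

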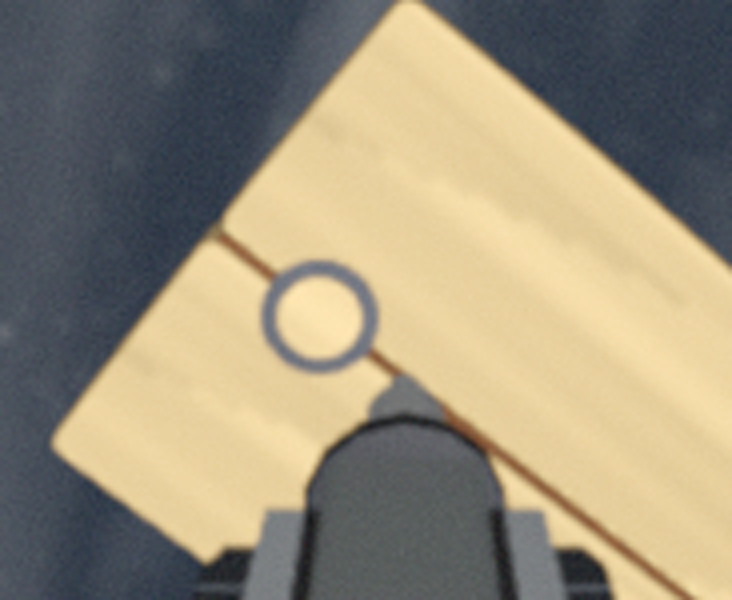

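The tip (405,385) is on the seam and about 2 cm short of the ring centre (320,316). I'll finish the draw, measure, then press.

```bash

python3 - <<'E'
from h import *
p,P=cloud("wrist");print("ring px world",np.nanmedian(P[197:202,298:303].reshape(-1,3),0))
E
python3 -m jog '[0.00106,-0.00128,0,0,0.00106,-0.00128,0,0,0.00106,-0.00128,0,0,0.00106,-0.00128,0,0,0.00106,-0.00128,0,0]' | grep force
python3 -m jog '[0.00106,-0.00128,0,0,0.00106,-0.00128,0,0,0.00106,-0.00128,0,0,0.00106,-0.00128,0,0,0.00106,-0.00128,0,0]' | grep force
python3 -m jog '[0.00106,-0.00128,0,0,0.00106,-0.00128,0,0,0,0,0,0,0,0,0,0,0,0,0,0]'
python3 -c "from h import *;bf()"
```

```text
ring px world [ 0.5384 -0.08    0.0309]
wrist_force: [0.3, -0.7, 1.3]
grasp_force: 39.5
wrist_force: [0.2, -1.5, 1.2]
grasp_force: 39.5
time: 17.08
tcp_pos: [0.5383, -0.0802, 0.1213]
tool_rot: [[0.951, 0.31, 0.0], [0.31, -0.951, 0.0], [0.0, -0.0, -1.0]]
wrist_force: [0.7, 1.0, -0.5]
width: 0.0218
grasp_force: 39.5
bf 0.05957321654941993 -0.0002500258999217457 0.12134517566379432 [ 0.6592  0.9728 -0.4524] [ 0.0003  0.0003 -1.    ]
```

```bash

python3 -m jog '[0,0,0.0006,0,0,0,0.0006,0,0,0,0.0005,0,0,0,0,0,0,0,0,0]' | grep -E "tcp|force"
python3 -m jog '[0,0,0,0,0,0,0,0,0,0,0,0,0,0,0,0,0,0,0,0]' | grep -E "tcp|force"
python3 - <<'E'
from h import *
f=[]
for i in range(8):
    p,P=cloud("wrist");f.append(manip.read_state()['wrist_force'])
bf();print(np.mean(f,0),np.std(f,0));cv2.imwrite('pics/w9.png',cv2.resize(p[120:270,220:403],(732,600),interpolation=2))
E
```

```text
tcp_pos: [0.5382, -0.0804, 0.1197]
wrist_force: [1.2, 1.1, 1.1]
grasp_force: 39.6
tcp_pos: [0.5382, -0.0805, 0.1196]
wrist_force: [0.7, 1.1, 1.0]
grasp_force: 39.6
bf 0.05927278667693239 -0.0002602247750970524 0.11961327480462544 [0.0948 0.5929 0.841 ] [ 0.0001 -0.     -1.    ]
[0.6108 0.7604 0.8969] [0.4388 0.3239 0.5733]
```

View pics/w9.png

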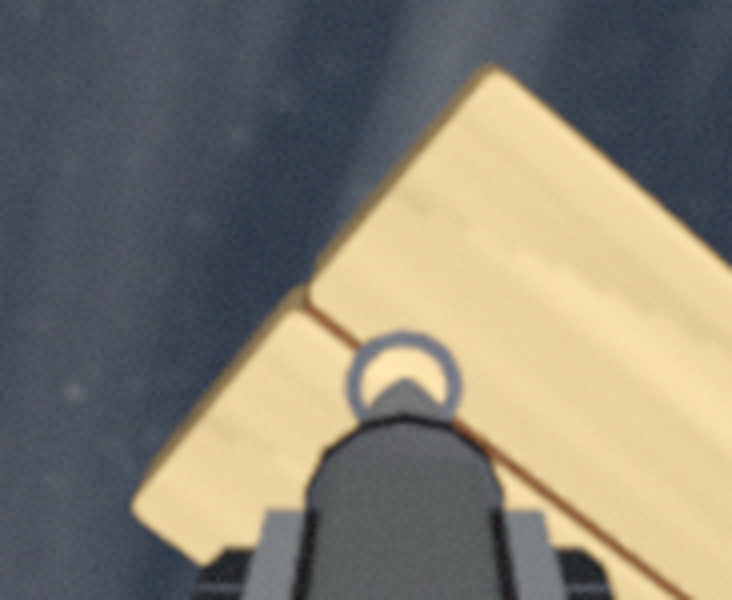

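The tip (405,385) is at the ring's centre. The force rise of about 2.3 N means the spring is about 4.6 mm in, so I'm handing in.

```bash
python3 -c "
from cell import manip
print(manip.finish_job())"
```

```text
the job is handed in; nothing more can be done
None
```

The job is handed in (no verdict came back): I drew the smaller meter along the seam at about 2 cm/s from the mark to the ring, and it is still gripped upright at the ring's centre with the spring tip about 4.6 mm in, judged from the force rise (about 2.3 N).

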